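Run the pug mill with its sticky hold-to-run key

ROBOT

A 6-joint arm with a two-finger parallel gripper is mounted at the origin on the work surface. World frame = base frame: x ahead of the robot, y to its left, z up, the work surface at z = 0. Lengths are in m, angles in rad, forces in N, time in s.
With the tool pointing down it reaches from about 0.4 to 0.825 m from the base axis. Payload 7 kg.
Tool frame: the origin (TCP) lies between the finger pads, 19 mm behind the fingertips; this is the grasp point; z points along the fingers, y is the line along which they close (so a half turn about z gives the same grasp; the last joint's range is limited). The gripper opens to 88 mm and grips with 3 to 60 N. Pads are 19 mm wide; open, the fingers measure 130 mm over their backs; the gripper's body (78 mm by 193 mm) begins 47 mm behind the grasp point.
Start: joints at [-1.051, 0.359, 0.012, 0, -1.224, -0.288], TCP at [0.155, -0.657, 0.245] pointing down, gripper open.
Joint ranges: [-3.07, 3.07], [-1.43, 2.12], [-1.02, 1.25], [-3.03, 1.67], [-3.05, -0], [-3.03, 3.03]. Speed limits (rad/s): [2.39, 2.39, 3.01, 3.14, 3.14, 3.14].

INTERFACE

Orientations are given as [roll, pitch, yaw] about the fixed x, y, z axes, in that order (R = Rz(yaw) Ry(pitch) Rx(roll)).
In Python, from station import arm gives the robot as it stands.
- The arm moves only by the tool servo_tool, never from a script. Its argument "deltas" is a list of rows, each a list of 7 numbers: the closure, from -1 (fully open) to 1 (shut), then the shift along the tool's x, y, z in mm, then the turn, a rotation vector about the tool's x, y, z in degrees. In form: [[gripper, x, y, z, ax, ay, az], ...]. A call has 1 to 20 rows; each row shifts and turns the commanded pose from where the row before left it, along the tool's axes as they then stand; what a row does not reach is not made up. A row lasts 1/12 s, in which the tool goes at most 41.7 mm and 7.16 degrees, less where a joint would pass 70% of its speed; a pose out of reach is approached as far as the arm can. A call is refused whole if a number of a shift passes 41.7 or a number of a turn 7.16, either way. A call with a gripper value outside its range is refused whole. The fingers move at their own pace and stop on an object; "squeeze" is the grip in N (left out, the last holds). Time passes only in rows, so rows that do not move let the fingers close. It gives the time, the measured TCP pose, the force, the opening and the grip force at its end, in the units of the state.
- arm.get_state(): the state, without advancing time (a new reading comes with each control period).
- arm.grab_frame(name): name is "scene" or "side" or "wrist"; returns a dict with "color" (480x640x3 uint8, red, green, blue), "K" (3x3 intrinsics, pixels), "position" and "orientation" of the camera in the world. Camera axes: x right, y down, z forward; pixel columns grow to the right and rows downward; lengths in m; the calibration is good to about 2 mm. A picture is of the moment at which its call begins. There is no depth.
- arm.job_done(): hands the job in; it is judged then, once.
Trained networks look in a picture, given as the dict that the camera call returned (one of the last four; its "shot" number tells which), for a name from the list of things; names that differ only in an ending like _2 or _b are one class to them, and where a whole thing is asked for, a point or a joint stands for the part that bears it (a point fixed in the world has none). Each returns a list of dicts, best first, with "conf" (0 to 1); they miss things now and then, are a little off and sometimes report something else, mostly with a low value. They report only what shows in the picture. A call takes as long as a camera call. They do not tell look-alikes from the thing itself.
- arm.recognise(query, picture): "at" ([x, y, z] in m, in the coordinates of the camera as it stood for that picture, good to about 4 mm: the middle of the surface that is visible of it).
The state is a dict: "t": time; "q": joint angles; "qd": joint speeds; "joint_efforts": joint torques, N m; "eef_pos": TCP position; "ee_rot": TCP orientation; "force": force on the tool from outside, world axes, zero at the start; "moment": the same for the moment, N m; "width": finger opening in m; "gripper_force": force on a finger pad.
Only numpy, scipy, OpenCV 4.12 (cv2) and the standard library are available. Lean on these libraries where they do the work, as an engineer would, in place of code of your own. Each camera call takes 0.05 s, during which the arm holds its last target. There are 200 camera calls.

TASK

Run the pug mill for the clay class: take the key out of the wooden tool block, push it fully home in the key switch of the control box, easing it past the sticky pins with a wiggle rather than ramming it, and turn it a quarter turn clockwise to its stop. The mill runs only while the sprung key is held over, so finish still gripping the key and holding it turned, and leave the moulds and the clay in its red lid where they are.

Things in the scene. Friction and masses are not known exactly. Their poses are not given: they have to be found in the camera images.
- key: the key, about 90 g: dark cast-metal bow 30 mm wide (x), 10 mm thick (y) over a round steel collar (20 mm diameter, 4 mm thick). Origin: middle of the collar's underside; z points up to the bow, whose top is 40 mm above. Half a turn about z makes no difference. It starts upright in the tool block, collar resting on the block's top, and lifts straight out
- key_bow (a point): middle of the key's bow, 24 mm above the key's origin, axes as the key: grip the bow's flat faces here, 10 mm apart along the key's y. With the TCP here, fingertips are about 5 mm above the collar's underside
- key_tip (a point): lower end of the key's blade, 32 mm below the key's origin. Under the collar comes a round neck 4.4 mm thick and 10 mm long, then the flat steel blade: 22 mm long, 12 mm wide along the key's x over the teeth on both edges, 4 mm thick along y
- tool_block: fixed wooden tool block 60 mm (x) by 150 mm (y), 50 mm high, origin at the centre of its underside. The key stands in a slot 15 mm (along y) by 7 mm, 36 mm deep, at x 0, y -45 mm. Wooden loop tools stand fixed in its other end, y +45 to +66 mm, up to 225 mm above the table: lift the key over them
- control_box: fixed grey control box of the pug mill, 110 mm (x) by 180 mm (y), 70 mm high, origin at the centre of its underside, z up. On top: the key switch, a square steel face 34 mm wide and 8 mm high, at x 0, y +45 mm; a round mushroom stop button (40 mm wide, 30 mm high) at x 0, y -50 mm; a small clear lamp between them
- keyhole (a point): mouth of the key switch: slot centre at the top of its square face, 78 mm above the table; axes as control_box. The slot goes straight down, 13.5 mm long along the box's x, 6 mm wide, with a 2 mm chamfer, through the fixed face 8 mm thick into the rotor's slot (13.5 by 5 mm, 1 mm chamfer). Fully home, the key's collar rests on the face: key origin at this point
- pins (a point): middle of the six sprung, sticky pins, 20 mm under the keyhole, in a row of three at each end (box x) of the slot. They catch the blade's toothed edges about 16, 10 and 4 mm above home, each catch harder. Pressed straight down the last takes 35 N or more; pressing with 10 to 20 N while pulling the key to and fro along box x with some 10 N (it gives under 1 mm) works it past
- rotor (a joint): the switch's rotor, rad: 0 at rest (slot along the box's x), grows as the key turns clockwise seen from above, hard stop at 1.57. A spring drives it back (0.05 N m at 0, 0.11 N m at the stop). Because of play the bow must turn 0.1 to 0.2 rad farther than the rotor. The key cannot turn before it is home, nor come out while turned
- mould_long: loose bystander: oval plaster mould 135 by 85 mm, 45 mm high, origin under its centre
- mould_short: loose bystander: oval plaster mould 105 by 85 mm, 40 mm high, origin under its centre
- clay_cup_lid: loose bystander: shallow round red plastic lid 68 mm wide with a pointed lump of clay in it, 43 mm high, origin under its centre
Not all that is in view belongs to the job. Leave any turquoise look-alike of the key alone. Of the things shaped like the control_box, the grey one is meant.

How it is judged:
By the outcome, as a careful person would: the job done as asked, in the order asked, and still so for the second after the job is handed in, while the arm keeps its last pose, push and grip.
It also fails if it takes over 61 s, if anything falls off the work surface, if the arm or the gripper's body presses on something with over 40 N, if the wrist force passes 120 N, or if a joint passes its speed limit or range.

## Working session

There is one attempt and no reset: what is moved stays moved. The work goes in short steps, Python scripts to look and compute and a tool call to move; the robot and the scene stay as the last step left them, time stands still between calls to the robot, and variables do not carry over. Pictures are saved under pics/ and viewed, at most 10 in all, crops included, and the job is handed in when it is done.

Besides the shell and the picture viewer there is one more tool, called after "Call:" as name(argument=value, ...) on one line, values as JSON. servo_tool: Moves the arm, as the interface text tells. Its arguments: {"type":"object","properties":{"deltas":{"type":"array","items":{"type":"array","items":{"type":"number"}}},"squeeze":{"type":"number"}},"required":["deltas"]}

```bash
mkdir -p pics; cat > h.py <<'E'
import numpy as np,cv2
from scipy.spatial.transform import Rotation as R
from station import arm
def cam(p):
    o=np.array(p["orientation"]); 
    M=o if o.shape==(3,3) else (R.from_euler('xyz',o).as_matrix() if o.size==3 else R.from_quat(o).as_matrix())
    return M,np.array(p["position"]),np.array(p["K"])
def proj(p,X):
    M,t,K=cam(p); c=(np.atleast_2d(X)-t)@M; c=c@K.T; return c[:,:2]/c[:,2:]
def ray(p,uv,z):
    M,t,K=cam(p); d=M@np.linalg.inv(K)@np.array([uv[0],uv[1],1.]); return t+d*(z-t[2])/d[2]
def save(p,n): cv2.imwrite('pics/'+n,p["color"][:,:,::-1])
def rec(p,names):
    M,t,K=cam(p)
    for n in names:
        for d in arm.recognise(n,p)[:4]:
            w=M@np.array(d["at"])+t; print(n,round(d["conf"],2),w.round(4),proj(p,w)[0].round(0))
E
python3 - <<'E'
from h import *
for c in ("scene","side"):
    p=arm.grab_frame(c); print(c,p["position"],p["orientation"],p["K"]); save(p,c+'.png')
    rec(p,["key","tool_block","control_box","keyhole","mould_long","mould_short","clay_cup_lid"])
print(arm.get_state())
E
```

```text
scene [ 1.3429121  -0.68298295  0.93981261] [-2.24320931 -0.00904157  0.84346127] [[612.01428454   0.         322.08027544]
 [  0.         612.01428454 239.13462734]
 [  0.           0.           1.        ]]
key 0.78 [ 0.5049 -0.2282  0.0693] [213. 288.]
key 0.51 [ 0.4638 -0.3113  0.0514] [169. 302.]
tool_block 0.94 [ 0.5294 -0.1746  0.0473] [242. 290.]
tool_block 0.61 [ 0.5025 -0.2231  0.0715] [215. 286.]
control_box 0.65 [0.5396 0.1814 0.0758] [366. 216.]
control_box 0.58 [0.3049 0.3789 0.0679] [356. 153.]
keyhole 0.86 [0.5462 0.1847 0.0707] [368. 218.]
keyhole 0.86 [0.3044 0.3802 0.0602] [356. 155.]
mould_long 0.84 [0.732  0.3293 0.0423] [467. 240.]
mould_short 0.96 [ 0.7217 -0.3634  0.0448] [219. 396.]
mould_short 0.69 [0.5405 0.1804 0.0729] [366. 217.]
mould_short 0.26 [ 0.5036 -0.2242  0.0675] [215. 287.]
clay_cup_lid 0.69 [ 0.7792 -0.0273  0.015 ] [374. 333.]
side [-0.28160467 -0.87796328  0.78552363] [-2.09326891 -0.01532646 -0.72505854] [[539.67817946   0.         313.68772556]
 [  0.         539.67817946 240.4202583 ]
 [  0.           0.           1.        ]]
key 0.65 [ 0
[... 347 characters left out ...]
 [ 0.4919 -0.2237  0.0745] [373. 292.]
{'t': 0.8, 'q': array([-1.05089761e+00,  3.58540063e-01,  1.19397793e-02, -2.05433077e-05,
       -1.22406711e+00, -2.88100465e-01]), 'qd': array([-0.0014315 , -0.00156109, -0.00148521, -0.00072787,  0.00161224,
       -0.00204889]), 'joint_efforts': array([ 1.53551528e-04, -5.82276428e+01,  2.93289489e+01,  7.00209707e+00,
        1.25657136e-02, -4.03451907e-05]), 'eef_pos': array([ 0.15506367, -0.65695087,  0.24541367]), 'ee_rot': array([-3.14147452e+00,  5.51594037e-05, -2.90980138e+00]), 'force': array([-0.76563673, -0.02432971, -0.03905776]), 'moment': array([0.04250957, 0.02952453, 0.07165021]), 'gripper_force': 0.0, 'width': 0.08747239519663132}
```

View pics/scene.png

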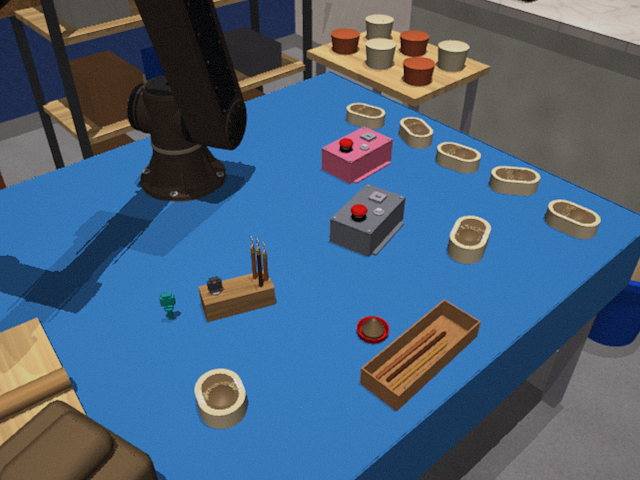

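View pics/side.png

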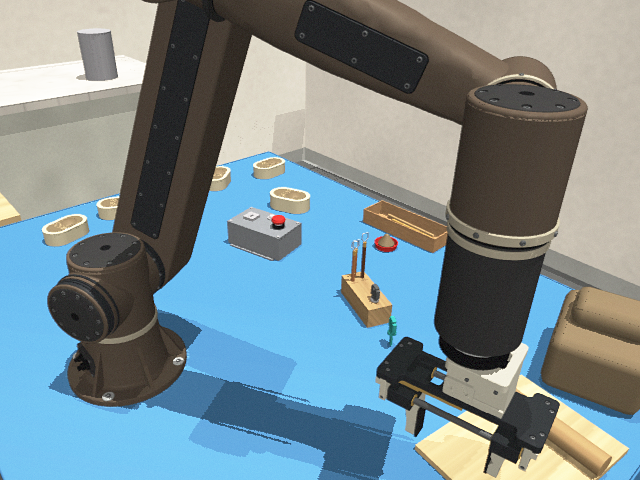

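The scene picture shows the key in the block at about (213,286) with the loop tools at (258,262). The grey box has its switch at (378,197) and its button at (358,212). The turquoise look-alike is at (168,302) and is not to be touched.

```bash
python3 - <<'E'
from h import *
p=arm.grab_frame("scene"); s=arm.grab_frame("side")
sw=ray(p,(378,197),.078);bt=ray(p,(358,211),.1);print('scene sw',sw,bt)
sw2=ray(s,(251.5,215.5),.078);bt2=ray(s,(278,219),.1);print('side',sw2,bt2)
for a,b in((sw,bt),(sw2,bt2)):
    d=a-b; print('box yaw',np.degrees(np.arctan2(-d[0],d[1])))
k=ray(p,(214,286),.07);k2=ray(s,(374.5,292),.07);print(k,k2)
for c,l in((p,[(199.5,292),(206.5,301),(275,289),(268,276)]),):
    print([ray(c,x,.05).round(3) for x in l])
w=arm.grab_frame("wrist");M,t,K=cam(w);st=arm.get_state()
T=R.from_euler('xyz',st['ee_rot']).as_matrix();print('cam in tool',T.T@(t-st['eef_pos']),(T.T@M).round(3),K)
E
```

```text
scene sw [0.50529327 0.25859144 0.078     ] [0.53627689 0.15773592 0.1       ]
side [0.50008256 0.2547581  0.078     ] [0.51890072 0.15647223 0.1       ]
box yaw 17.077370878469097
box yaw 10.838874525825121
[ 0.50146494 -0.22396647  0.07      ] [ 0.50055875 -0.22137519  0.07      ]
[array([ 0.478, -0.247,  0.05 ]), array([ 0.51 , -0.251,  0.05 ]), array([ 0.575, -0.122,  0.05 ]), array([ 0.532, -0.108,  0.05 ])]
cam in tool [ 0.08441231  0.00072674 -0.13964271] [[ 0.    -0.951 -0.31 ]
 [ 1.     0.001 -0.001]
 [ 0.001 -0.31   0.951]] [[400.33787131   0.         317.9976485 ]
 [  0.         400.33787131 247.73301016]
 [  0.           0.           1.        ]]
```

Call:
servo_tool(deltas=[[-1, -31.1, 24.4, -2, 0, 0, 0], [-1, -31.1, 24.4, -2, 0, 0, 0], [-1, -31.1, 24.4, -2, 0, 0, 0], [-1, -31.1, 24.4, -2, 0, 0, 0], [-1, -31.1, 24.4, -2, 0, 0, 0], [-1, -31.1, 24.4, -2, 0, 0, 0], [-1, -31.1, 24.4, -2, 0, 0, 0], [-1, -31.1, 24.4, -2, 0, 0, 0], [-1, -31.1, 24.4, -2, 0, 0, 0], [-1, -31.1, 24.4, -2, 0, 0, 0], [-1, -31.1, 24.4, -2, 0, 0, 0], [-1, -31.1, 24.4, -2, 0, 0, 0], [-1, -31.1, 24.4, -2, 0, 0, 0], [-1, -31.1, 24.4, -2, 0, 0, 0]])

```text
t: 2.12
eef_pos: [0.5013, -0.2226, 0.2739]
ee_rot: [-3.141, 0.001, -2.91]
force: [0.8, -1.2, -0.3]
width: 0.0878
gripper_force: 0.0
```

Call:
servo_tool(deltas=[[-1, 0, 0, 0, 0, 0, -6.6], [-1, 0, 0, 0, 0, 0, -6.6], [-1, 0, 0, 0, 0, 0, -6.6], [-1, 0, 0, 0, 0, 0, -6.6], [-1, 0, 0, 0, 0, 0, -6.6], [-1, 0, 0, 0, 0, 0, -6.6], [-1, 0, 0, 0, 0, 0, -6.6], [-1, 0, 0, 0, 0, 0, -6.6], [-1, 0, 0, 0, 0, 0, 0], [-1, 0, 0, 0, 0, 0, 0]])

```text
t: 2.95
eef_pos: [0.5003, -0.2245, 0.2734]
ee_rot: [-3.141, 0.0, -1.992]
force: [-0.9, 1.1, 0.3]
width: 0.0878
gripper_force: 0.0
```

```bash
python3 - <<'E'
from h import *
w=arm.grab_frame("wrist");save(w,'w1.png');rec(w,["key","tool_block","key_bow"]);s=arm.get_state();print(s['t'],s['eef_pos'],s['ee_rot'],s['q'])
E
```

```text
key 0.65 [ 0.4944 -0.2226  0.0805] [325. 220.]
key 0.65 [ 0.4621 -0.3129  0.0698] [316. 101.]
tool_block 0.96 [ 0.5189 -0.1795  0.0488] [319. 262.]
key_bow 0.77 [ 0.4599 -0.3153  0.0719] [318.  97.]
key_bow 0.76 [ 0.5008 -0.2275  0.0869] [316. 220.]
3.15 [ 0.50031121 -0.22445794  0.27339731] [-3.14155559e+00  1.73782163e-05 -1.99057577e+00] [-6.43923991e-02  1.32551727e-01 -2.25534597e-01 -3.62686522e-06
 -1.21266921e+00 -3.55385777e-01]
```

View pics/w1.png

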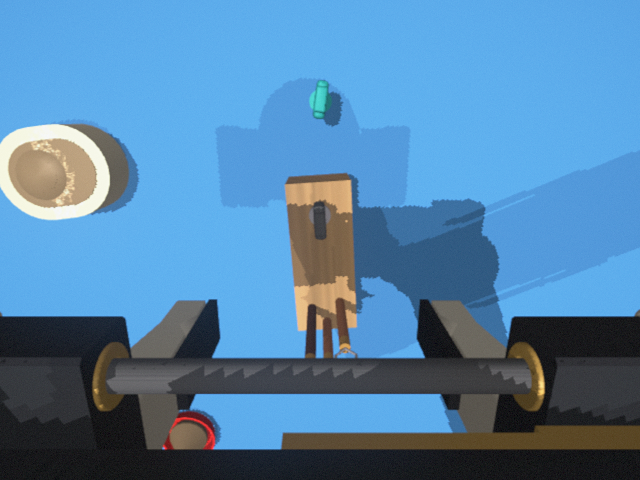

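```bash
python3 - <<'E'
from h import *
w=arm.grab_frame("wrist")
c=w["color"][170:340,270:370,::-1];cv2.imwrite('pics/w1c.png',cv2.resize(c,None,fx=4.5,fy=3.5*1,interpolation=cv2.INTER_CUBIC)[:600])
for a,b in(((287,184),(298,330)),((352,180),(356,326))):
    A=ray(w,a,.05);B=ray(w,b,.05);d=B-A;print(A,B,np.degrees(np.arctan2(-d[0],d[1])))
A=ray(w,(287,184),.05);B=ray(w,(352,180),.05);d=B-A;print(np.degrees(np.arctan2(d[1],d[0])))
for z in(.05,.09):print(ray(w,(320,204),z),ray(w,(320,237),z))
E
```

```text
[ 0.51514126 -0.26020939  0.05      ] [ 0.56888894 -0.12088241  0.05      ] -21.09494162937776
[ 0.45993657 -0.23955545  0.05      ] [ 0.51301096 -0.10102998  0.05      ] -20.963740353480667
159.48747752055715
[ 0.49528864 -0.23120177  0.05      ] [ 0.50814644 -0.20225591  0.05      ]
[ 0.49203134 -0.23887355  0.09      ] [ 0.50347236 -0.21311719  0.09      ]
```

View pics/w1c.png

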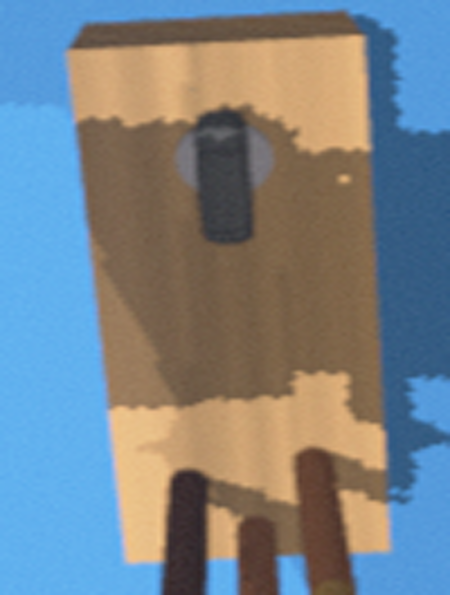

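Call:
servo_tool(deltas=[[-1, -1.7, 2, 0, 0, 0, -3.15], [-1, 0, 0, 36, 0, 0, 0], [-1, 0, 0, 36, 0, 0, 0], [-1, 0, 0, 36, 0, 0, 0], [-1, 0, 0, 36, 0, 0, 0], [-1, 0, 0, 25, 0, 0, 0], [-0.5, 0, 0, 18, 0, 0, 0], [0, 0, 0, 11.4, 0, 0, 0], [0, 0, 0, 0, 0, 0, 0], [0, 0, 0, 0, 0, 0, 0]])

```text
t: 4.03
eef_pos: [0.499, -0.2221, 0.0746]
ee_rot: [3.14, -0.001, -1.934]
force: [0.4, -0.1, 0.4]
width: 0.0663
gripper_force: 0.0
```

```bash
python3 - <<'E'
from h import *
w=arm.grab_frame("wrist");save(w,'w2.png');s=arm.get_state();print(s)
E
```

```text
{'t': 4.0833, 'q': array([-5.99028569e-02,  3.23040904e-01, -4.83243110e-01,  3.84956064e-04,
       -7.64159786e-01, -3.03188709e-01]), 'qd': array([-0.00111391, -0.01731487,  0.00849408,  0.0016053 ,  0.00295058,
        0.00354796]), 'joint_efforts': array([-4.72001173e-02, -4.63718748e+01,  2.08750427e+01,  4.98305351e+00,
        1.94198114e-02, -1.46223349e-02]), 'eef_pos': array([ 0.49964919, -0.22220675,  0.07550266]), 'ee_rot': array([-3.14117669e+00, -1.49066479e-04, -1.93361005e+00]), 'force': array([-0.59987172, -0.05459094,  0.58001247]), 'moment': array([ 0.0575049 ,  0.00247111, -0.00678197]), 'gripper_force': 0.0, 'width': 0.06285404200867609}
```

View pics/w2.png

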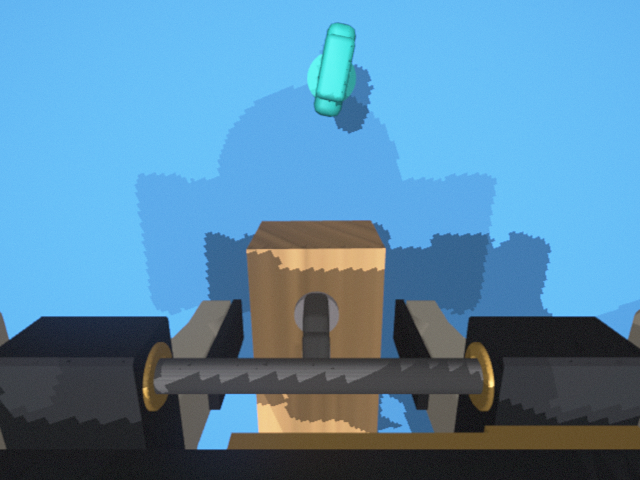

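The key stands between the fingers, centred near column 317 and square to the pads. I'll close on it.

Call:
servo_tool(deltas=[[1, 0, 0, 0, 0, 0, 0], [1, 0, 0, 0, 0, 0, 0], [1, 0, 0, 0, 0, 0, 0], [1, 0, 0, 0, 0, 0, 0], [1, 0, 0, 0, 0, 0, 0], [1, 0, 0, 0, 0, 0, 0], [1, 0, 0, 0, 0, 0, 0], [1, 0, 0, 0, 0, 0, 0]], squeeze=55)

```text
t: 4.75
eef_pos: [0.4992, -0.2221, 0.075]
ee_rot: [-3.142, -0.0, -1.933]
force: [-0.5, -0.0, 2.0]
width: 0.0095
gripper_force: 55.1
```

Call:
servo_tool(deltas=[[1, 0, 0, -10, 0, 0, 0], [1, 0, 0, -20, 0, 0, 0], [1, 0, 0, -35, 0, 0, 0], [1, 0, 0, -40, 0, 0, 0], [1, 0, 0, -40, 0, 0, 0], [1, 0, 0, -40, 0, 0, 0], [1, 0, 0, -40, 0, 0, 0], [1, 0, 0, -10, 0, 0, 0], [1, -15, 7.5, 0, 0, 0, 0], [1, -34.9, 17.3, 0, 0, 0, 0], [1, -34.9, 17.3, 0, 0, 0, 0], [1, -34.9, 17.3, 0, 0, 0, 0], [1, -34.9, 17.3, 0, 0, 0, 0], [1, -34.9, 17.3, 0, 0, 0, 0], [1, -34.9, 17.3, 0, 0, 0, 0], [1, -34.9, 17.3, 0, 0, 0, 0], [1, -34.9, 17.3, 0, 0, 0, 0], [1, -34.9, 17.3, 0, 0, 0, 0], [1, -34.9, 17.3, 0, 0, 0, 0], [1, -34.9, 17.3, 0, 0, 0, 0]])

```text
t: 6.42
eef_pos: [0.4547, 0.2227, 0.3107]
ee_rot: [-3.141, 0.001, -1.933]
force: [2.0, 0.6, -0.9]
width: 0.0096
gripper_force: 55.0
```

Call:
servo_tool(deltas=[[1, -19.9, 9.8, 0, 0, 0, -4], [1, 0, 0, 2, 0, 0, -7.1], [1, 0, 0, 2, 0, 0, -7.1], [1, 0, 0, 2, 0, 0, -7.1], [1, 0, 0, 3, 0, 0, -7.1], [1, 0, 0, 3, 0, 0, -7.1], [1, 0, 0, 3, 0, 0, -7.1], [1, 0, 0, 3, 0, 0, -7.1], [1, 0, 0, 3, 0, 0, -7.1], [1, 0, 0, 3, 0, 0, -7.1], [1, 0, 0, 3, 0, 0, -7.1], [1, 0, 0, 3, 0, 0, -7.1], [1, 0, 0, 3, 0, 0, -7.1], [1, 0, 0, 3, 0, 0, -7.1], [1, 0, 0, 3, 0, 0, -7.1], [1, 0, 0, 3, 0, 0, -7.1], [1, 0, 0, 3, 0, 0, -7.1], [1, 0, 0, 3, 0, 0, -7.1], [1, 0, 0, 3, 0, 0, 0], [1, 0, 0, 0, 0, 0, 0]])

```text
t: 8.08
eef_pos: [0.4532, 0.2428, 0.2586]
ee_rot: [3.141, 0.001, 0.239]
force: [-0.6, 0.1, -1.3]
width: 0.0096
gripper_force: 55.0
```

```bash
python3 - <<'E'
from h import *
w=arm.grab_frame("wrist");save(w,'w3.png');rec(w,["control_box","keyhole","key"]);s=arm.get_state();print(s['t'],s['eef_pos'],s['ee_rot'],s['q'],s['width'])
E
```

```text
control_box 0.9 [0.3263 0.4351 0.0721] [ 77. 307.]
control_box 0.65 [0.5184 0.2237 0.0702] [361. 151.]
keyhole 0.92 [0.5208 0.2181 0.0683] [368. 150.]
keyhole 0.77 [0.32   0.4379 0.0729] [ 73. 313.]
key 0.74 [0.5193 0.2239 0.0652] [360. 149.]
key 0.64 [0.4595 0.25   0.2655] [305. 333.]
8.2833 [0.45364728 0.24312384 0.25925254] [-3.14151034e+00 -2.99107552e-04  2.40684019e-01] [ 8.73926372e-01  8.35197668e-02 -3.14832879e-01  1.20060466e-04
 -1.17215386e+00  9.37507398e-01] 0.009778431727963045
```

View pics/w3.png

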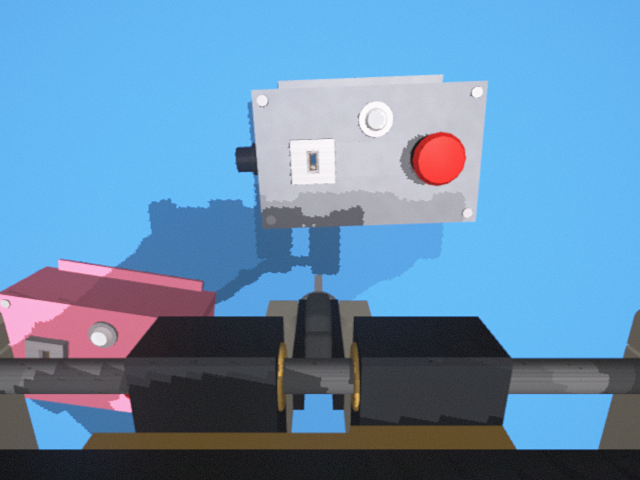

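The wrist view shows the grey box, with its switch face centred near (313,162), the slot at (313,161) and the button at (439,158). The pink decoy is at lower left.

```bash
python3 - <<'E'
from h import *
w=arm.grab_frame("wrist");I=w["color"].astype(int)
m=(I.min(2)>200).astype(np.uint8);m[:, :280]=0;m[:,350:]=0;m[:125]=0;m[195:]=0
cs,_=cv2.findContours(m,cv2.RETR_EXTERNAL,cv2.CHAIN_APPROX_NONE);c=max(cs,key=cv2.contourArea)
b=cv2.boxPoints(cv2.minAreaRect(c));print(b)
P=np.array([ray(w,q,.078) for q in b]);print(P.round(4),P.mean(0))
for i in range(4):
    d=P[(i+1)%4]-P[i];print(np.linalg.norm(d),np.degrees(np.arctan2(d[1],d[0])))
C=[ray(w,q,.07) for q in((252,91),(487,81),(476,221),(262,228))];print(np.round(C,4),np.mean(C,0))
for a,b_ in((0,1),(3,2),(0,3),(1,2)):
    d=C[b_]-C[a];print(np.linalg.norm(d),np.degrees(np.arctan2(d[1],d[0])))
n=cv2.inRange(w["color"][145:178,303:323],(0,0,0),(160,160,190));ys,xs=np.nonzero(n);print('slot',xs.mean()+303,ys.mean()+145,xs.min()+303,xs.max()+303,ys.min()+145,ys.max()+145)
print(ray(w,(xs.mean()+303,ys.mean()+145),.074), ray(w,(313,161),.078))
crop=w["color"][130:195,280:345,::-1];crop=cv2.resize(crop,None,fx=5,fy=5,interpolation=cv2.INTER_CUBIC)
k=w["color"][265:345,280:360,::-1];k=cv2.resize(k,(325,325),interpolation=cv2.INTER_CUBIC);cv2.imwrite('pics/w3c.png',np.hstack([crop,k]))
E
```

```text
[[280. 125.]
 [349. 125.]
 [349. 189.]
 [280. 189.]]
[[0.5235 0.2906 0.078 ]
 [0.5361 0.2393 0.078 ]
 [0.4886 0.2264 0.078 ]
 [0.4753 0.2803 0.078 ]] [0.50586844 0.25915496 0.078     ]
0.052886470659604216 -76.20039357551587
0.04924716223662138 -164.83026955734599
0.0555048132608658 103.79013205861577
0.04924498572210891 12.123020907860994
[[0.5424 0.3174 0.07  ]
 [0.5921 0.145  0.07  ]
 [0.4868 0.114  0.07  ]
 [0.4376 0.2886 0.07  ]] [0.51473877 0.21624965 0.07      ]
0.1793628731911793 -73.92677246956798
0.18133593122566388 -74.28004502721933
0.10866853886839732 -164.63160635663735
0.10978020899038103 -163.59648279030608
slot 313.1855670103093 161.30927835051546 310 316 154 170
[0.50256475 0.25946373 0.074     ] [0.50316681 0.25971695 0.078     ]
```

View pics/w3c.png

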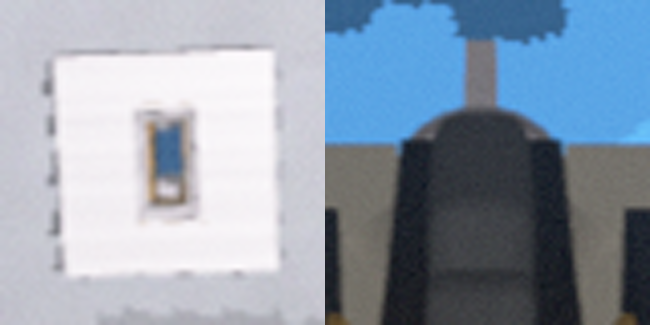

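```bash
python3 - <<'E'
from h import *
w=arm.grab_frame("wrist");s=arm.get_state();T=R.from_euler('xyz',s['ee_rot']).as_matrix()
for n,v in dict(tipL=(6,-2,57),tipR=(6,2,57),collbot=(10,0,25),coltop=(10,0,21),bowtopfront=(15,0,-15)).items():
    print(n,proj(w,s['eef_pos']+T@(np.array(v)/1000)).round(1))
print(s['eef_pos'],s['ee_rot'])
I=w["color"];print(I[265:300:2,318].tolist());print(I[280,305:332].tolist())
E
```

```text
tipL [[315.1 274. ]]
tipR [[322.7 274. ]]
collbot [[319.1 292.2]]
coltop [[319.2 295.9]]
bowtopfront [[319.6 326.5]]
[0.45363014 0.24316064 0.25920488] [-3.14145276e+00 -2.73689517e-04  2.41732557e-01]
[[56, 101, 141], [50, 96, 140], [59, 100, 144], [59, 100, 145], [54, 99, 140], [108, 111, 126], [119, 116, 123], [121, 117, 124], [119, 116, 121], [121, 117, 124], [120, 120, 127], [118, 116, 125], [122, 121, 128], [95, 96, 101], [60, 62, 68], [53, 57, 63], [55, 60, 65], [50, 53, 60]]
[[88, 164, 228], [91, 167, 229], [89, 165, 227], [88, 163, 227], [89, 164, 229], [89, 165, 229], [90, 165, 229], [92, 166, 230], [90, 165, 231], [106, 144, 193], [123, 124, 131], [121, 120, 124], [121, 118, 125], [119, 118, 124], [119, 117, 122], [118, 117, 123], [118, 119, 128], [108, 147, 196], [90, 164, 229], [88, 162, 227], [90, 165, 229], [89, 163, 229], [92, 165, 230], [88, 164, 229], [94, 168, 230], [91, 165, 228], [90, 165, 230]]
```

Call:
servo_tool(deltas=[[1, 13.2, 0, 0, 0, 0, -2.07], [1, 19, -1, 0, 0, 0, 0], [1, 19, -1, 0, 0, 0, 0], [1, 0, 0, 20, 0, 0, 0], [1, 0, 0, 30, 0, 0, 0], [1, 0, 0, 30, 0, 0, 0], [1, 0, 0, 20, 0, 0, 0], [1, 0, 0, 12, 0, 0, 0], [1, 0, 0, 4, 0, 0, 0], [1, 0, 0, 0, 0, 0, 0], [1, 0, 0, 0, 0, 0, 0]])

```text
t: 9.3
eef_pos: [0.5029, 0.259, 0.1437]
ee_rot: [-3.141, -0.001, 0.279]
force: [-0.2, -0.4, -0.6]
width: 0.0095
gripper_force: 55.0
```

```bash
python3 - <<'E'
from h import *
w=arm.grab_frame("wrist");s=arm.get_state();print(s['t'],s['eef_pos'],s['ee_rot'],s['force'],s['q'])
c=w["color"][220:370,220:420,::-1];cv2.imwrite('pics/w4.png',cv2.resize(c,None,fx=4,fy=4,interpolation=cv2.INTER_CUBIC))
T=R.from_euler('xyz',s['ee_rot']).as_matrix()
print(proj(w,[0.5022,.2593,.078]),proj(w,s['eef_pos']+T@np.array([.006,0,.057])))
E
```

```text
9.35 [0.50301773 0.2592211  0.14414029] [-3.14100339e+00 -1.66383719e-03  2.79223400e-01] [ 0.88103873  0.85962785 -0.94922233] [ 8.21866940e-01  2.67406108e-01 -3.69495168e-01  4.41634640e-04
 -9.32165980e-01  1.02789033e+00]
[[318.07301802 279.29148857]] [[318.6061252  273.87086119]]
```

View pics/w4.png

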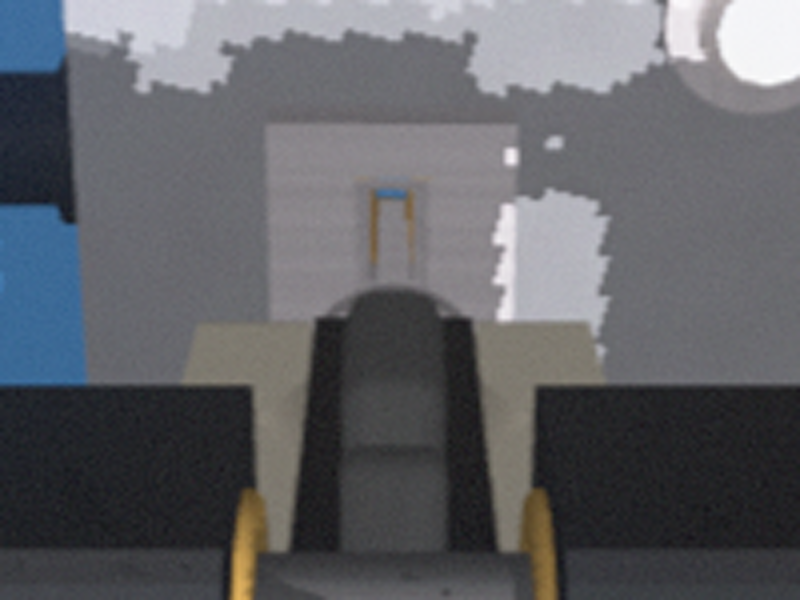

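Call:
servo_tool(deltas=[[1, -1.2, 0, 0, 0, 0, 0], [1, 0, 0, 4, 0, 0, 0], [1, 0, 0, 4, 0, 0, 0], [1, 0, 0, 4, 0, 0, 0], [1, 0, 0, 3, 0, 0, 0], [1, 0, 0, 3, 0, 0, 0], [1, 0, 0, 0, 0, 0, 0]])

```text
t: 9.93
eef_pos: [0.501, 0.2583, 0.1241]
ee_rot: [3.141, 0.001, 0.279]
force: [-0.7, 0.8, -0.5]
width: 0.0098
gripper_force: 55.0
```

Call:
servo_tool(deltas=[[1, 0, 0, 2, 0, 0, 0], [1, 0, 0, 2, 0, 0, 0], [1, 0, 0, 1, 0, 0, 0], [1, 0, 0, 1, 0, 0, 0], [1, 0, 0, 0, 0, 0, 0]])

```text
t: 10.35
eef_pos: [0.5013, 0.2584, 0.1191]
ee_rot: [3.142, -0.0, 0.279]
force: [-0.2, 0.2, 0.7]
width: 0.0094
gripper_force: 55.0
```

Call:
servo_tool(deltas=[[1, 0, 0, 1, 0, 0, 0], [1, 0, 0, 0, 0, 0, 0]])

```text
t: 10.52
eef_pos: [0.5015, 0.2585, 0.1187]
ee_rot: [-3.142, -0.001, 0.28]
force: [-1.1, -1.5, 5.4]
width: 0.0098
gripper_force: 55.0
```

Call:
servo_tool(deltas=[[1, 0, 0, 1, 0, 0, 0], [1, 0, 0, 0, 0, 0, 0]])

```text
t: 10.68
eef_pos: [0.5019, 0.2586, 0.1182]
ee_rot: [-3.141, -0.002, 0.28]
force: [-2.2, -1.4, 9.5]
width: 0.0098
gripper_force: 55.0
```

```bash
python3 -c "
from h import *
s=arm.get_state();print(s['eef_pos'],s['force'],s['moment'])"
```

```text
[0.50185291 0.2586014  0.11822566] [-2.15972681 -1.40087109  9.51945396] [-0.56958938  0.75803135  0.00583315]
```

Call:
servo_tool(deltas=[[1, 2.5, 0, 1, 0, 0, 0], [1, 0, 0, 0, 0, 0, 0], [1, -5, 0, 0, 0, 0, 0], [1, 0, 0, 0, 0, 0, 0], [1, 5, 0, 0, 0, 0, 0], [1, 0, 0, 0, 0, 0, 0], [1, -5, 0, 0, 0, 0, 0], [1, 0, 0, 0, 0, 0, 0]])

```text
t: 11.35
eef_pos: [0.4997, 0.2583, 0.1161]
ee_rot: [-3.141, -0.003, 0.28]
force: [4.7, 1.4, -2.0]
width: 0.0093
gripper_force: 55.0
```

Call:
servo_tool(deltas=[[1, 2.5, 0, 1, 0, 0, 0], [1, 0, 0, 1, 0, 0, 0], [1, 0, 0, 1, 0, 0, 0], [1, 0, 0, 1, 0, 0, 0], [1, 0, 0, 1, 0, 0, 0], [1, 0, 0, 0, 0, 0, 0]])

```text
t: 11.85
eef_pos: [0.5017, 0.2585, 0.1122]
ee_rot: [3.141, -0.001, 0.28]
force: [-2.5, -0.1, 10.6]
width: 0.0095
gripper_force: 55.0
```

Call:
servo_tool(deltas=[[1, 3, 0, 1, 0, 0, 0], [1, 0, 0, 0, 0, 0, 0], [1, -6, 0, 0, 0, 0, 0], [1, 0, 0, 0, 0, 0, 0], [1, 6, 0, 0, 0, 0, 0], [1, 0, 0, 0, 0, 0, 0], [1, -6, 0, 0, 0, 0, 0], [1, 0, 0, 0, 0, 0, 0], [1, 3, 0, 0, 0, 0, 0], [1, 0, 0, 0, 0, 0, 0]])

```text
t: 12.68
eef_pos: [0.5012, 0.2583, 0.1097]
ee_rot: [3.141, 0.001, 0.279]
force: [0.5, 1.0, 0.3]
width: 0.01
gripper_force: 55.0
```

Call:
servo_tool(deltas=[[1, 0, 0, 1, 0, 0, 0], [1, 0, 0, 1, 0, 0, 0], [1, 0, 0, 1, 0, 0, 0], [1, 0, 0, 1, 0, 0, 0], [1, 0, 0, 1, 0, 0, 0], [1, 0, 0, 1, 0, 0, 0], [1, 0, 0, 0, 0, 0, 0]])

```text
t: 13.27
eef_pos: [0.5018, 0.2586, 0.1061]
ee_rot: [3.142, -0.002, 0.28]
force: [-4.3, -1.2, 17.4]
width: 0.0096
gripper_force: 55.0
```

Call:
servo_tool(deltas=[[1, 3, 0, 0, 0, 0, 0], [1, 0, 0, 0, 0, 0, 0], [1, -7, 0, 0, 0, 0, 0], [1, 0, 0, 0, 0, 0, 0], [1, 7, 0, 0, 0, 0, 0], [1, 0, 0, 0, 0, 0, 0], [1, -7, 0, 0, 0, 0, 0], [1, 0, 0, 0, 0, 0, 0], [1, 4, 0, 0, 0, 0, 0], [1, 0, 0, 0, 0, 0, 0]])

```text
t: 14.1
eef_pos: [0.5013, 0.2584, 0.1037]
ee_rot: [3.141, 0.001, 0.279]
force: [0.7, 1.4, 0.2]
width: 0.0098
gripper_force: 55.0
```

Call:
servo_tool(deltas=[[1, 0, 0, 1, 0, 0, 0], [1, 0, 0, 1, 0, 0, 0], [1, 0, 0, 1, 0, 0, 0], [1, 0, 0, 0.5, 0, 0, 0], [1, 0, 0, 0, 0, 0, 0]])

```text
t: 14.52
eef_pos: [0.5013, 0.2584, 0.1029]
ee_rot: [3.141, -0.001, 0.28]
force: [-9.4, -2.0, 24.5]
width: 0.0098
gripper_force: 55.0
```

Call:
servo_tool(deltas=[[1, 2, 0, -1, 0, 0, 0], [1, 0, 0, 0, 0, 0, 0], [1, -6, 0, 0, 0, 0, 0], [1, 0, 0, 0, 0, 0, 0], [1, 6, 0, 0, 0, 0, 0], [1, 0, 0, 0, 0, 0, 0], [1, -5, 0, 0, 0, 0, 0], [1, 0, 0, 0, 0, 0, 0], [1, 3, 0, 0, 0, 0, 0], [1, 0, 0, 0, 0, 0, 0]])

```text
t: 15.35
eef_pos: [0.5004, 0.2582, 0.103]
ee_rot: [3.141, 0.001, 0.28]
force: [-10.4, 0.3, 19.6]
width: 0.01
gripper_force: 55.0
```

```bash
python3 - <<'E'
from h import *
s=arm.get_state();print(s['eef_pos'],s['force'],s['moment'])
w=arm.grab_frame("wrist")
c=w["color"][220:370,220:420,::-1];cv2.imwrite('pics/w5.png',cv2.resize(c,None,fx=4,fy=4,interpolation=cv2.INTER_CUBIC))
E
```

```text
[0.50041937 0.25823233 0.10297791] [-10.44102829   0.33518865  19.57971692] [-0.05197227  4.11617902  0.00688486]
```

View pics/w5.png

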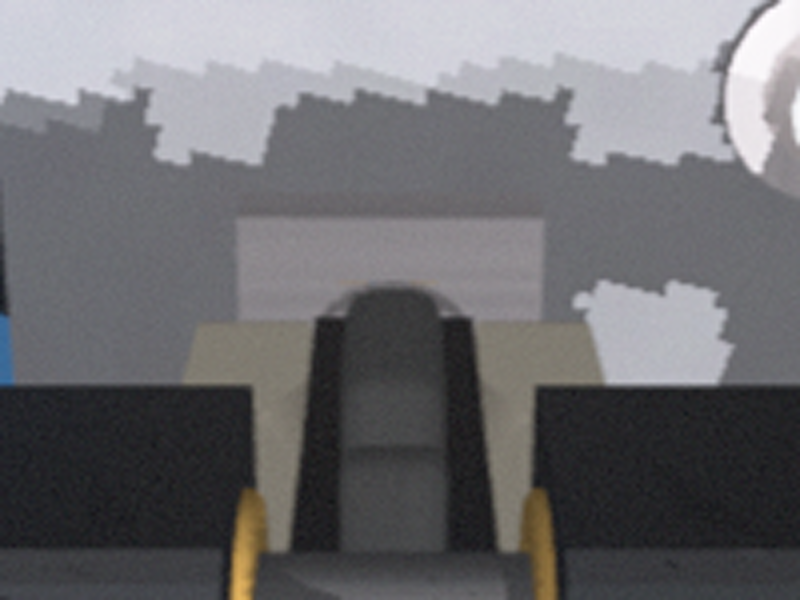

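Call:
servo_tool(deltas=[[1, 0, 0, -1.2, 0, 0, 0], [1, 0, 0, 0, 0, 0, 0], [1, 0, 0, 0, 0, 0, 3], [1, 0, 0, 0, 0, 0, 4], [1, 0, 0, 0, 0, 0, 4], [1, 0, 0, 0, 0, 0, 4], [1, 0, 0, 0, 0, 0, 4], [1, 0, 0, 0, 0, 0, 4], [1, 0, 0, 0, 0, 0, 4], [1, 0, 0, 0, 0, 0, 4], [1, 0, 0, 0, 0, 0, 4], [1, 0, 0, 0, 0, 0, 0]])

```text
t: 16.4
eef_pos: [0.501, 0.2593, 0.103]
ee_rot: [-3.14, 0.0, -0.336]
force: [-5.2, 4.1, 7.3]
width: 0.0096
gripper_force: 55.0
```

```bash
python3 -c "
from h import *
s=arm.get_state();print(s['eef_pos'],s['ee_rot'],s['force'],s['moment'],s['joint_efforts'][5],s['q'])"
```

```text
[0.50099359 0.25931506 0.10303484] [-3.14023877e+00  3.52560770e-04 -3.35749457e-01] [-5.17209644  4.1373014   7.31039292] [1.82755143 2.29022993 0.03635542] -1.2813080102205276 [ 0.82395524  0.31204519 -0.41721739 -0.00116012 -0.84043389  0.41186488]
```

Call:
servo_tool(deltas=[[1, 0, 0, 0, 0, 0, 4], [1, 0, 0, 0, 0, 0, 4], [1, 0, 0, 0, 0, 0, 4], [1, 0, 0, 0, 0, 0, 4], [1, 0, 0, 0, 0, 0, 4], [1, 0, 0, 0, 0, 0, 4], [1, 0, 0, 0, 0, 0, 4], [1, 0, 0, 0, 0, 0, 4], [1, 0, 0, 0, 0, 0, 4], [1, 0, 0, 0, 0, 0, 4], [1, 0, 0, 0, 0, 0, 4], [1, 0, 0, 0, 0, 0, 4], [1, 0, 0, 0, 0, 0, 4], [1, 0, 0, 0, 0, 0, 3], [1, 0, 0, 0, 0, 0, 0]])

```text
t: 17.65
eef_pos: [0.5017, 0.26, 0.103]
ee_rot: [-3.14, 0.002, -1.294]
force: [-2.4, 5.5, 3.7]
width: 0.0094
gripper_force: 55.0
```

```bash
cat > s.py <<'E'
from h import *
s=arm.get_state();print(s['t'],s['eef_pos'],s['ee_rot'],s['force'],s['moment'],s['joint_efforts'][5],s['q'][5],np.degrees(.279-s['ee_rot'][2]))
E
python3 s.py
```

```text
17.65 [0.5016797  0.2599688  0.10304632] [-3.13954890e+00  2.04422478e-03 -1.29443323e+00] [-2.43388267  5.46171311  3.74131821] [2.46573636 1.13559417 0.12825412] -1.078547090291977 -0.5469952080464425 90.15108369711822
```

Call:
servo_tool(deltas=[[1, 0, 0, 0, 0, 0, 3], [1, 0, 0, 0, 0, 0, 3], [1, 0, 0, 0, 0, 0, 0]])

```text
t: 17.9
eef_pos: [0.5018, 0.26, 0.1031]
ee_rot: [-3.14, 0.002, -1.399]
force: [-1.6, 4.3, 4.2]
width: 0.0098
gripper_force: 55.0
```

```bash
python3 s.py
```

```text
17.9 [0.50177911 0.26000725 0.10307766] [-3.13960747e+00  2.25873056e-03 -1.39893365e+00] [-1.60971187  4.34094438  4.2057138 ] [2.40547898 0.93515114 0.11640605] -1.005912534892559 -0.6515502222915822 96.13851666606732
```

Call:
servo_tool(deltas=[[1, 0, 0, 0, 0, 0, 2], [1, 0, 0, 0, 0, 0, 1], [1, 0, 0, 0, 0, 0, 0]])

```text
t: 18.15
eef_pos: [0.5018, 0.26, 0.1031]
ee_rot: [-3.14, 0.002, -1.449]
force: [-1.4, 6.0, 2.1]
width: 0.0098
gripper_force: 55.0
```

```bash
python3 s.py
```

```text
18.15 [0.50182152 0.26000101 0.10306438] [-3.13964265e+00  2.37531491e-03 -1.44922482e+00] [-1.43167683  5.99488582  2.12817924] [2.3835397  0.87165826 0.14020053] -0.48509303480386734 -0.7018332537073713 99.01998838340201
```

Call:
servo_tool(deltas=[[1, 0, 0, 0.4, 0, 0, 2], [1, 0, 0, 0, 0, 0, 1], [1, 0, 0, 0, 0, 0, 0]])

```text
t: 18.4
eef_pos: [0.5019, 0.26, 0.103]
ee_rot: [-3.139, 0.003, -1.501]
force: [-2.9, 5.9, 6.5]
width: 0.0097
gripper_force: 55.0
```

```bash
python3 s.py
```

```text
18.4 [0.50191703 0.26003232 0.10303547] [-3.13949055e+00  2.50811372e-03 -1.50134981e+00] [-2.93312292  5.85887409  6.49842704] [2.30471291 1.16686667 0.20531509] -0.5283919908106327 -0.7541272557973281 102.00653024703315
```

Call:
servo_tool(deltas=[[1, 0, 0, 0, 0, 0, 2], [1, 0, 0, 0, 0, 0, 1], [1, 0, 0, 0, 0, 0, 0]])

```text
t: 18.65
eef_pos: [0.502, 0.26, 0.103]
ee_rot: [-3.139, 0.002, -1.554]
force: [-1.7, 5.1, 5.4]
width: 0.0098
gripper_force: 55.0
```

```bash
python3 s.py
```

```text
18.65 [0.50201202 0.2599587  0.10304804] [-3.13947920e+00  2.42850499e-03 -1.55350790e+00] [-1.7018285   5.08649066  5.40032278] [2.06348806 1.01125009 0.24991621] -0.5987803637981415 -0.8064267571404795 104.9949684033176
```

Call:
servo_tool(deltas=[[1, 0, 0, 0, 0, 0, 2], [1, 0, 0, 0, 0, 0, 0], [1, 0, 0, 0, 0, 0, 0], [1, 0, 0, 0, 0, 0, 0], [1, 0, 0, 0, 0, 0, 0], [1, 0, 0, 0, 0, 0, 0]])

```text
t: 19.15
eef_pos: [0.502, 0.2599, 0.103]
ee_rot: [-3.14, 0.002, -1.587]
force: [-1.7, 5.4, 5.2]
width: 0.0095
gripper_force: 55.0
```

```bash
python3 s.py; python3 - <<'E'
from h import *
w=arm.grab_frame("wrist");save(w,'w6.png')
E
```

```text
19.15 [0.50202713 0.25991995 0.10304498] [-3.13954052e+00  2.44310324e-03 -1.58712127e+00] [-1.73922522  5.36363477  5.1572381 ] [2.02578415 0.83341992 0.34551338] -0.31959855929017067 -0.840052541360469 106.92087285828923
```

View pics/w6.png

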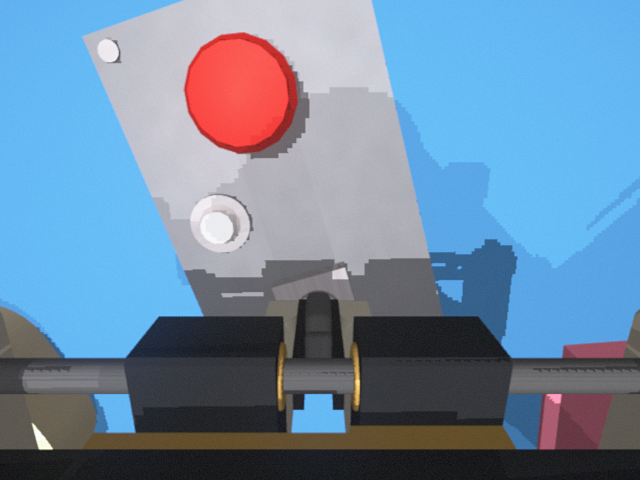

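The bow has turned 107°, and the torque rises steeply at the hard stop. The key is home and still gripped.

```bash
python3 -c "
from station import arm
print(arm.job_done())"
```

```text
the job is handed in; nothing more can be done
None
```

The job is handed in at about 19 s of the 61 s limit: the key is fully home, wiggled past all three pin catches, turned clockwise to its stop and still gripped and held over; the lamp showed no clear change, so I judged the stop by the rising torque.

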